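# Find the softest spring mount and flag it

### The job

Three spring mounts stand in a row on a test rail, each with an orange tag in front of it. With the fingertips press the three round pads down a few millimetres one after another, from left to right as seen from the robot, to feel which spring is the softest, then push the orange tag of that softest mount fully down. Leave the other two tags up, pull nothing up, and do not lift or shift the things lying around.

Things in the scene. Friction and masses are not known exactly. Their poses are not given: they have to be found in the camera images.
- rail: fixed flat aluminium base plate, 136x310x12 mm, with three alike mount stations (grey plates) in a row on it, 100 mm apart; origin at the centre of its underside, on the bench. Its x axis points away from the robot, its y axis runs along the row to the left as the robot sees it: the left station is at y = +100 mm, the middle one at 0, the right one at -100 mm.
- left_pad (a point): fixed mark (z up) at the centre of the top of the left pad at rest, 69 mm above the bench; the mark does not move when the pad is pressed. Each pad is a round grey cap, 48 mm across, with a black rubber top 42 mm across, on a steel coil spring. It goes straight down up to 12 mm to a hard stop and springs back.
- left_tag (a point): fixed mark (z up) at the centre of the top of the left station's tag when up, 76 mm above the bench, 72 mm in front of its pad (toward the robot, -x of the rail). A tag's top is a flat orange plate, 22 mm (rail's x) by 30 mm (rail's y), 8 mm thick, on an upright blade in a black guide, 26x36 mm, whose top is 52 mm above the bench.
- middle_pad (a point): fixed mark (z up) at the centre of the top of the middle pad at rest, 69 mm above the bench; the mark does not move when the pad is pressed. A pad's force grows in proportion to its travel. The springs look alike: for the full 12 mm the softest takes about 4 N, the next about 9 N, the stiffest about 17 N.
- middle_tag (a point): fixed mark (z up) at the centre of the top of the middle station's tag when up, 76 mm above the bench, 72 mm in front of its pad (toward the robot, -x of the rail). A tag is pushed straight down 12 mm to its stop, against about 3 N of friction, and stays where it is left.
- right_pad (a point): fixed mark (z up) at the centre of the top of the right pad at rest, 69 mm above the bench; the mark does not move when the pad is pressed. Pad as for left_pad. Which place has which spring is drawn anew each time.
- right_tag (a point): fixed mark (z up) at the centre of the top of the right station's tag when up, 76 mm above the bench, 72 mm in front of its pad (toward the robot, -x of the rail). Tag as for left_tag.
- pad_a (a joint): travel of one of the three pads, called a, in m: 0 untouched, 0.012 fully pressed, negative if pulled up. Which place pad a stands at differs each time and is not told.
- tag_a (a joint): travel of the tag of the same station as pad a, in m: 0 to 0.001 at the start (up), 0.012 fully down, negative if pulled up.
- pad_b (a joint): travel of one of the three pads, called b, in m: 0 untouched, 0.012 fully pressed, negative if pulled up. Which place pad b stands at differs each time and is not told.
- tag_b (a joint): travel of the tag of the same station as pad b, in m: 0 to 0.001 at the start (up), 0.012 fully down, negative if pulled up.
- pad_c (a joint): travel of one of the three pads, called c, in m: 0 untouched, 0.012 fully pressed, negative if pulled up. Which place pad c stands at differs each time and is not told.
- tag_c (a joint): travel of the tag of the same station as pad c, in m: 0 to 0.001 at the start (up), 0.012 fully down, negative if pulled up.
- spool: bystander, loose: solder spool standing on its flange, black flanges, silver wire, 54 mm across, 40 high; origin at the centre of its underside
- pen: bystander, loose: white marker pen with a black cap lying down, 135 mm long, 16 thick; origin at the centre of its underside
- yellow_spacer: bystander, loose: yellow printed block standing up, 20x20x36 mm; origin at the centre of its underside
- patch_board: bystander, loose: small square circuit board with a brass connector lying flat, 44x39x8 mm; origin at the centre of its underside
- driver: bystander, loose: screwdriver with a red handle lying down, 168 mm long; origin at the centre of its underside

How it is judged:
By the outcome, as a careful person would: the job done as asked, in the order asked, and still so for the second after the job is handed in, with the robot touching nothing.
It also fails if it takes over 42 s, if anything falls off the work surface, if the arm or the gripper's body presses on something with over 40 N, if the wrist force passes 120 N, or if a joint passes its speed limit or range.

### The arm

A 6-joint arm with a two-finger parallel gripper is mounted at the origin on the work surface; the furniture and walls round the work are solid. World frame = base frame: x ahead of the robot, y to its left, z up, the work surface at z = 0. Lengths are in mm, angles in degrees, forces in N, time in s.
With the tool pointing down it reaches from about 375 to 925 mm from the base axis. Payload 5.7 kg.
Tool frame: the origin (TCP) lies on the mounting face of the last link; the fingertips stand 173 mm ahead of it and the grasp point (between the pads) lies 155 mm ahead of it; z points along the fingers, y is the direction in which the jaws open and shut (so a half turn about z gives the same grasp; the last joint's range is limited). The gripper opens to 85 mm and grips with 20 to 120 N. Pads are 22 mm wide; open, the fingers measure 114 mm over their backs; the gripper's body (76 mm by 85 mm) begins 54 mm behind the grasp point. The pads swing forward as they close: fully open they stand 13 mm farther back than shut.
Start: joints at [-79.704, 20.558, 86.54, -0, 72.909, -6.595], TCP at [174.317, -574.107, 404.667] pointing down, gripper open.
Joint ranges: [-170.27, 170.27], [-57.76, 135], [12.27, 136.19], [-55.21, 235.2], [11.17, 155.16], [-170.74, 170.74]. Speed limits (degrees/s): [136.94, 136.94, 180, 180, 180, 180].

### API

Orientations are given as a 3x3 rotation matrix whose columns are the frame's x, y, z axes.
In Python, from cell import env, optics gives the robot as it stands.
- The arm moves only by the tool apply_moves, never from a script. Its argument "increments" is text: rows parted by semicolons, each of 5 numbers parted by spaces: the opening, from 0 (shut) to 1 (fully open), then the shift along the tool's x, y, z in mm, then the turn about the tool's z in degrees. A call has 1 to 12 rows; each row is the pose to reach, as a shift and turn from the pose commanded when the call began, along the tool's axes at that moment; what a row does not reach only later rows make up. A row lasts 1/8 s, in which the tool goes at most 62.5 mm and 10.7 degrees, less where a joint would pass 70% of its speed; a pose out of reach is approached as far as the arm can. A call with a gripper value outside its range is refused whole. The fingers move at their own pace and stop on an object; the grip force is fixed at half the most. Time passes only in rows, so rows that repeat a pose let the fingers close. It gives the time, the measured TCP pose, the force and the opening at its end, in the units of the state.
- env.read_state(): the state, without advancing time (a new reading comes with each control period).
- optics.read_camera(name): name is "scene" or "top" or "wrist"; returns (picture, depth): 480x640x3 uint8, red, green, blue; 480x640 float32, mm along the optical axis (not along the pixel's ray), 0 where there is no reading.
- optics.camera_params(name): a dict with "intrinsics" (3x3 intrinsics, pixels), "R" (3x3) and "t" (3): a world point X has camera coordinates R X + t. Camera axes: x right, y down, z forward; pixel columns grow to the right and rows downward; lengths in mm; the calibration is good to about 2 mm. A picture is of the moment at which its call begins: read the wrist's pose just before it. camera_params takes no time and is no camera call; for the wrist camera it gives the pose at the moment of the call.
- env.hand_in(): hands the job in, once; it reports no verdict.
The state is a dict: "time_s": time; "joints": joint angles; "dq": joint speeds; "effort": joint torques, N m; "position": TCP position; "eef_rot": TCP orientation; "ft_force": force on the tool from outside, world axes, zero at the start; "torque": the same for the moment, N m; "width": finger opening in mm.
Only numpy, scipy, OpenCV 4.12 (cv2) and the standard library are available. Lean on these libraries where they do the work, as an engineer would, in place of code of your own. Each camera call takes 0.05 s, during which the arm holds its last target.

## Working session

There is one attempt and no reset: what is moved stays moved. The work goes in short steps, Python scripts to look and compute and a tool call to move; the robot and the scene stay as the last step left them, time stands still between calls to the robot, and variables do not carry over. Pictures are saved under pics/ and viewed, and the job is handed in when it is done.

Besides the shell and the picture viewer there is one more tool, called after "Call:" by a JSON object that holds its "method" and its "body". apply_moves: Moves the arm, as the interface text tells. Its arguments: {"type":"object","properties":{"increments":{"type":"string"}},"required":["increments"]}

```bash
mkdir -p pics; ls
python3 - <<'E'
from cell import env, optics
import cv2,numpy as np
s=env.read_state(); print({k:np.round(s[k],3).tolist() for k in s})
for n in ("scene","top"):
    p,d=optics.read_camera(n); cv2.imwrite(f"pics/{n}0.png",p[:,:,::-1]); np.savez(f"{n}0.npz",p=p,d=d)
    c=optics.camera_params(n); print(n,{k:np.round(c[k],3).tolist() for k in c})
E
```

```text
pics
{'time_s': 0.0, 'joints': [-79.706, 20.598, 86.6, -0.002, 72.908, -6.596], 'dq': [-0.055, 0.008, -0.007, 0.061, 0.05, 0.081], 'effort': [0.001, -52.761, -27.862, -0.0, 0.013, -0.0], 'position': [174.225, -573.762, 403.85], 'eef_rot': [[0.957, 0.291, -0.0], [0.291, -0.957, 0.002], [0.0, -0.002, -1.0]], 'ft_force': [-0.589, -0.224, -0.582], 'torque': [0.005, -0.007, 0.024], 'width': 85.667}
scene {'intrinsics': [[562.194, 0.0, 315.693], [0.0, 562.194, 242.773], [0.0, 0.0, 1.0]], 'R': [[0.678, -0.734, 0.022], [-0.464, -0.451, -0.763], [0.57, 0.507, -0.646]], 't': [-334.513, 289.414, 1144.279]}
top {'intrinsics': [[600.416, 0.0, 322.644], [0.0, 600.416, 239.278], [0.0, 0.0, 1.0]], 'R': [[0.026, -1.0, -0.004], [-0.997, -0.025, -0.08], [0.079, 0.006, -0.997]], 't': [-17.374, 478.341, 1452.568]}
```

View pics/scene0.png

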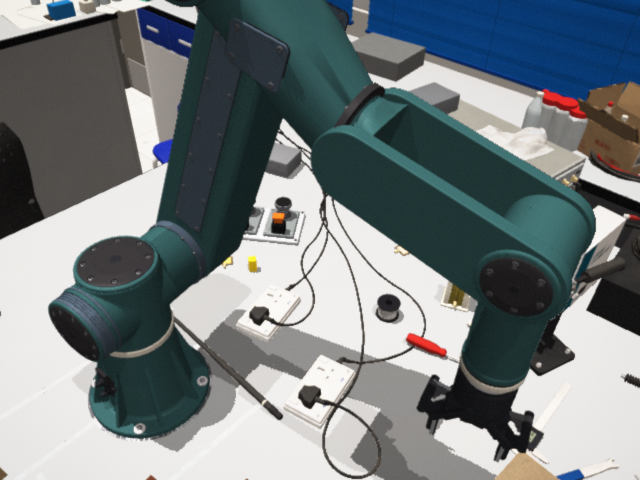

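View pics/top0.png

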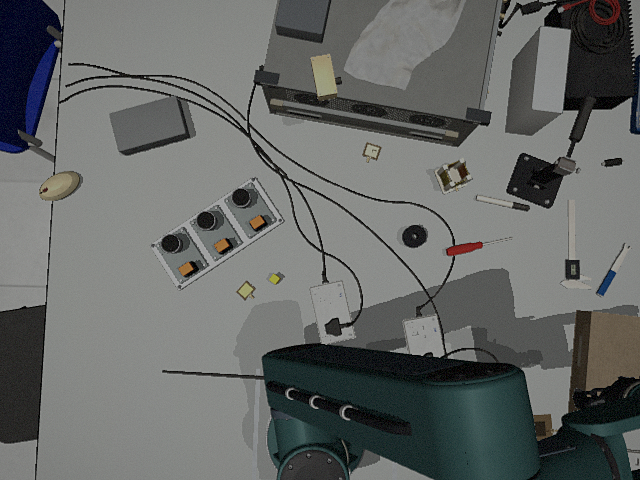

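The top view shows the rail at about (218,232), turned roughly 30°. The pads are at (172,243), (207,220) and (241,196), and the tags at (187,269), (222,246) and (257,222). Next I measure them.

```bash
cat > h.py <<'E'
import numpy as np,cv2
from cell import env, optics
def ray(c,uv,z):
    K,R,t=[np.array(c[k]) for k in("intrinsics","R","t")]
    d=R.T@np.linalg.solve(K,[uv[0],uv[1],1.]); o=-R.T@t
    return o+d*(z-o[2])/d[2]
def proj(c,X):
    K,R,t=[np.array(c[k]) for k in("intrinsics","R","t")]
    q=K@(R@np.array(X,float)+t); return q[:2]/q[2]
def orange(p,amin=30):
    h=cv2.cvtColor(p,cv2.COLOR_RGB2HSV); m=cv2.inRange(h,(6,150,90),(20,255,255))
    n,l,st,ce=cv2.connectedComponentsWithStats(m)
    return [(st[i],ce[i]) for i in range(1,n) if st[i,4]>=amin],m
E
python3 - <<'E'
from h import *
D=np.load("top0.npz");p,d=D['p'],D['d'];c=optics.camera_params("top")
o,m=orange(p)
for s,ce in o: print(s,ce.round(1),ray(c,ce,76).round(1),d[int(ce[1]),int(ce[0])])
q=cv2.resize(p[160:310,130:310],None,fx=4,fy=4,interpolation=cv2.INTER_CUBIC);cv2.imwrite("pics/crop.png",q[:,:,::-1])
# height map
K=np.array(c['intrinsics']);R=np.array(c['R']);t=np.array(c['t'])
v,u=np.mgrid[0:480,0:640];P=np.stack([(u-K[0,2])/K[0,0]*d,(v-K[1,2])/K[1,1]*d,d],-1);W=(P-t)@R
for (a,b) in [(172,243),(207,220),(241,196),(187,268),(222,244),(256,221)]: print(a,b,W[b,a].round(1))
sub=(v>160)&(v<310)&(u>130)&(u<300)
mk=(sub&(W[...,2]>60)&(d>0)).astype(np.uint8)
n,l,st,ce=cv2.connectedComponentsWithStats(mk)
for i in range(1,n):
  if st[i,4]>40: print(st[i],W[l==i].mean(0).round(1))
E
```

```text
[250 215  14  14 112] [256.6 221.7] [511.7 151.5  76. ] 1417.256
[214 239  15  13 112] [221.2 245.1] [454.4 233.1  76. ] 1411.7772
[179 262  14  14 111] [185.6 268.5] [397.1 314.6  76. ] 1410.96
172 243 [456.3 349.4  75.4]
207 220 [513.7 270.5  68.1]
241 196 [572.6 191.2  72.3]
187 268 [398.4 311.7  74.4]
222 244 [457.1 231.8  72.8]
256 221 [513.3 152.9  77.2]
[231 188  20  20 312] [569.8 192.9  68.6]
[196 211  20  20 313] [512.9 274.5  68.3]
[250 215  15  14 119] [511.6 151.9  74.5]
[160 234  21  20 318] [455.3 355.9  68.4]
[214 239  15  14 122] [454.1 233.5  75. ]
[178 262  16  14 123] [396.9 315.3  75.2]
```

View pics/crop.png

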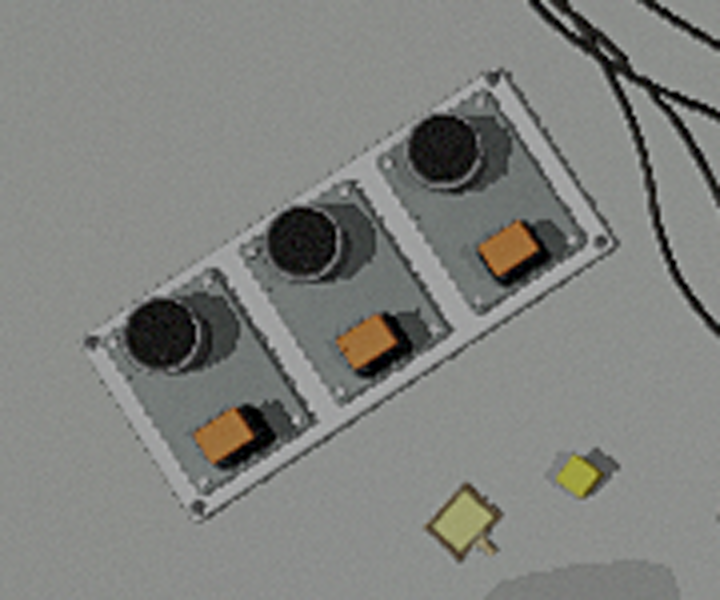

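```bash
cat >> h.py <<'E'
def shift(T,yaw=None):
    s=env.read_state();R=np.array(s["eef_rot"]);p=np.array(s["position"])
    r=R.T@(np.array(T,float)-p)
    a=np.degrees(np.arctan2(R[1,0],R[0,0]))
    return r.round(1), None if yaw is None else round(-(yaw-a),2)
E
python3 - <<'E'
from h import *
for T in [(530,-300,380),(550,100,330),(455.5,356,330)]: print(shift(T,35.1))
E
```

```text
(array([ 419.9, -158.6,   24.3]), np.float64(-18.21))
(array([ 555.3, -535.4,   74.9]), np.float64(-18.21))
(array([ 539.2, -807.8,   75.4]), np.float64(-18.21))
```

Call:
{"method": "apply_moves", "body": {"increments": "0 420 -158 24 -9;0 420 -158 24 -18.2;0 420 -158 24 -18.2;0 420 -158 24 -18.2;0 420 -158 24 -18.2;0 420 -158 24 -18.2;0 420 -158 24 -18.2;0 555 -535 75 -18.2;0 555 -535 75 -18.2;0 555 -535 75 -18.2;0 555 -535 75 -18.2;0 555 -535 75 -18.2"}}

```text
time_s: 1.6
position: [542.7, 3.1, 341.7]
eef_rot: [[0.818, 0.575, -0.0], [0.575, -0.818, 0.0], [-0.0, -0.0, -1.0]]
ft_force: [1.4, -1.2, -0.0]
width: 0.1
```

Run:
```python
from h import *
print(shift((455.5,356,300),35.1))
```

```text
(array([ 131.4, -338.9,   41.8]), np.float64(-0.02))
```

Call:
{"method": "apply_moves", "body": {"increments": "0 131 -339 40 0;0 131 -339 40 0;0 131 -339 40 0;0 131 -339 40 0;0 131 -339 40 0;0 131 -339 40 0;0 131 -339 40 0;0 131 -339 40 0;0 131 -339 40 0"}}

```text
time_s: 2.72
position: [455.6, 352.6, 302.2]
eef_rot: [[0.819, 0.574, -0.0], [0.574, -0.819, -0.0], [-0.0, 0.0, -1.0]]
ft_force: [0.3, 0.8, 0.2]
width: 0.5
```

Run:
```python
from h import *
s=env.read_state();print(s['position'],s['joints'])
c=optics.camera_params("wrist");p,d=optics.read_camera("wrist")
t,dt=optics.read_camera("top")
o,m=orange(p,150)
for st,ce in o: print(st,ce.round(1),ray(c,ce,76).round(1))
for X in [(455.5,356,69),(513,274.5,69),(570,193,69)]: print(proj(c,X).round(1),proj(optics.camera_params("top"),X).round(1))
cv2.imwrite("pics/w1.png",p[:,:,::-1]);cv2.imwrite("pics/t1.png",t[:,:,::-1]);np.savez("w1.npz",p=p,d=d)
print(shift((455.5,356,300),35.1))
```

```text
[455.59973652 352.63194229 302.1716636 ] [ 3.08752756e+01  2.49514059e+01  9.59751162e+01 -1.38471360e-02
  5.90983761e+01  8.58730729e+01]
[477 357  43  21 418] [504.3 365. ] [466.6 236.1  76. ]
[314.8 257.8] [169.9 243.5]
[502.9 257.4] [205.2 220.2]
[690.5 257.6] [240.4 197.3]
(array([ 1.7, -2.9,  2.3]), np.float64(-0.11))
```

View pics/w1.png

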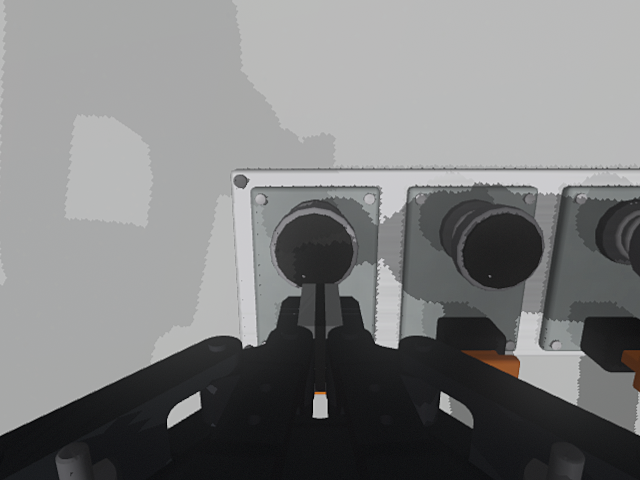

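View pics/t1.png

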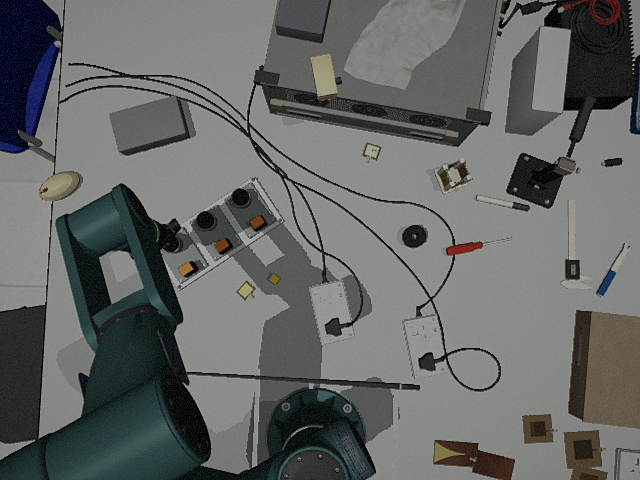

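Call:
{"method": "apply_moves", "body": {"increments": "0 2 0 50 0;0 2 0 50 0;0 2 0 50 0;0 2 0 50 0"}}

```text
time_s: 3.32
position: [457.6, 355.2, 253.8]
eef_rot: [[0.818, 0.575, 0.002], [0.575, -0.818, 0.002], [0.003, 0.0, -1.0]]
ft_force: [0.5, 0.3, 0.1]
width: 0.1
```

Run:
```python
from h import *
s=env.read_state();print(s['position'],s['ft_force'],s['dq'])
print(shift((457,357,237),35.1))
```

```text
[457.61844554 355.17916875 253.82148458] [0.50283124 0.29263085 0.11489241] [ 0.19076187 -0.05817551  0.06385136 -0.00264595 -0.36875414 -0.02151765]
(array([ 0.5, -1.8, 16.8]), np.float64(-0.03))
```

Call:
{"method": "apply_moves", "body": {"increments": "0 0 -1 10 0;0 0 -1 10 0;0 0 -1 15 0;0 0 -1 15 0;0 0 -1 15 0;0 0 -1 15 0"}}

```text
time_s: 4.08
position: [456.3, 355.9, 237.3]
eef_rot: [[0.818, 0.575, -0.0], [0.575, -0.818, 0.0], [0.0, -0.0, -1.0]]
ft_force: [-0.4, -0.1, 2.3]
width: -0.0
```

Call:
{"method": "apply_moves", "body": {"increments": "0 0 0 3 0;0 0 0 3 0;0 0 0 3 0;0 0 0 3 0"}}

```text
time_s: 4.58
position: [456.3, 355.9, 234.2]
eef_rot: [[0.818, 0.575, 0.0], [0.575, -0.818, 0.0], [0.0, -0.0, -1.0]]
ft_force: [-0.5, 0.8, 2.9]
width: 0.6
```

```bash
cat >> h.py <<'E'
def avg(n=10):
    f=[];z=[]
    for i in range(n):
        optics.read_camera("top"); s=env.read_state(); f.append(s['ft_force'][2]); z.append(s['position'][2])
    print("z %.2f tip %.2f F %.2f +- %.2f"%(np.mean(z),np.mean(z)-173,np.mean(f),np.std(f)/np.sqrt(n)), s['time_s'])
E
python3 -c "
from h import *
avg()"
```

```text
z 234.22 tip 61.22 F 2.65 +- 0.17 5.075
```

Call:
{"method": "apply_moves", "body": {"increments": "0 0 0 -28 0;0 0 0 -28 0;0 0 50 -28 0;0 0 100 -28 0;0 0 100 -28 0;0 0 100 -28 0;0 0 100 -28 0"}}

```text
time_s: 5.95
position: [512.9, 274.6, 261.7]
eef_rot: [[0.818, 0.576, -0.001], [0.576, -0.818, -0.0], [-0.001, -0.001, -1.0]]
ft_force: [-0.3, -0.1, -0.3]
width: -0.2
```

```bash
python3 -c "
from h import *
avg(6);print(shift((514,274,237),35.1))"
```

```text
z 262.06 tip 89.06 F -0.02 +- 0.20 6.25
(array([ 0.1,  0.6, 25.2]), np.float64(0.04))
```

Call:
{"method": "apply_moves", "body": {"increments": "0 0 0 16 0;0 0 0 16 0;0 0 0 26 0;0 0 0 26 0;0 0 0 26 0;0 0 0 26 0"}}

```text
time_s: 7.0
position: [513.9, 274.0, 236.6]
eef_rot: [[0.818, 0.575, 0.0], [0.575, -0.818, 0.0], [0.0, -0.0, -1.0]]
ft_force: [-2.8, -0.4, 8.9]
width: 0.1
```

```bash
python3 -c "
from h import *
avg(10)"
```

```text
z 236.64 tip 63.64 F 8.37 +- 0.14 7.5
```

Call:
{"method": "apply_moves", "body": {"increments": "0 0 0 -26 0;0 0 0 -26 0;0 0 50 -26 0;0 0 100 -26 0;0 0 100 -26 0;0 0 100 -26 0;0 0 100 -26 0"}}

```text
time_s: 8.38
position: [570.3, 192.9, 261.6]
eef_rot: [[0.818, 0.576, -0.002], [0.576, -0.818, 0.0], [-0.001, -0.001, -1.0]]
ft_force: [0.6, 0.2, 0.2]
width: -0.3
```

```bash
python3 -c "
from h import *
print(shift((571,192.5,237),35.1))"
```

```text
(array([ 0.3,  0.7, 24.6]), np.float64(0.04))
```

Call:
{"method": "apply_moves", "body": {"increments": "0 0 0 16 0;0 0 0 16 0;0 0 0 26 0;0 0 0 26 0;0 0 0 26 0;0 0 0 26 0"}}

```text
time_s: 9.12
position: [571.2, 192.4, 236.5]
eef_rot: [[0.818, 0.575, 0.0], [0.575, -0.818, 0.001], [0.001, -0.001, -1.0]]
ft_force: [-1.5, 2.8, 4.4]
width: 0.1
```

```bash
python3 -c "
from h import *
avg(10)"
```

```text
z 236.31 tip 63.31 F 4.57 +- 0.17 9.625
```

Call:
{"method": "apply_moves", "body": {"increments": "0 0 0 -40 0;0 0 0 -40 0;0 0 0 -40 0;0 -72 -200 -40 0;0 -72 -200 -40 0;0 -72 -200 -40 0;0 -72 -200 -40 0;0 -72 -200 -40 0;0 -72 -200 -40 0;0 -72 -200 -40 0"}}

```text
time_s: 10.88
position: [398.5, 313.8, 275.9]
eef_rot: [[0.819, 0.574, 0.0], [0.574, -0.819, -0.0], [0.0, 0.0, -1.0]]
ft_force: [-0.1, -0.3, 0.6]
width: -0.2
```

Run:
```python
from h import *
c=optics.camera_params("wrist");s=env.read_state();p,d=optics.read_camera("wrist")
print(s['position'],s['ft_force'],shift((397,314.8,249),35.1),proj(c,(397,314.8,76)))
o,m=orange(p,100)
for st,ce in o: print(st,ce.round(1),ray(c,ce,76).round(1))
cv2.imwrite("pics/w2.png",p[:,:,::-1])
```

```text
[398.52761011 313.84302908 275.91347951] [-0.14004133 -0.32057898  0.56691886] (array([-0.7, -1.6, 27. ]), np.float64(-0.09)) [316.43086683 286.06078645]
[ 283  254   65   45 1970] [316.6 272.1] [402.5 318.6  76. ]
[ 499  254   71   46 3014] [533.9 276.5] [456.9 237.5  76. ]
```

View pics/w2.png

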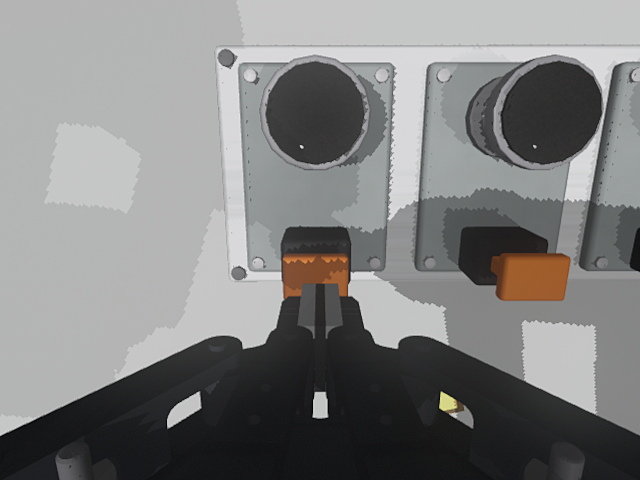

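Call:
{"method": "apply_moves", "body": {"increments": "0 1.5 -0.5 22 0;0 1.5 -0.5 22 0;0 1.5 -0.5 28 0;0 1.5 -0.5 32 0;0 1.5 -0.5 36 0;0 1.5 -0.5 36 0;0 1.5 -0.5 36 0"}}

```text
time_s: 11.8
position: [398.0, 315.7, 240.1]
eef_rot: [[0.818, 0.575, -0.001], [0.575, -0.818, 0.0], [-0.001, -0.0, -1.0]]
ft_force: [-0.4, -0.8, -0.3]
width: -0.1
```

Call:
{"method": "apply_moves", "body": {"increments": "0 0 0 2 0;0 0 0 2.5 0"}}

```text
time_s: 12.05
position: [398.1, 315.7, 237.6]
eef_rot: [[0.818, 0.575, -0.0], [0.575, -0.818, 0.0], [-0.0, -0.0, -1.0]]
ft_force: [-0.9, -0.6, 2.2]
width: -0.1
```

Call:
{"method": "apply_moves", "body": {"increments": "0 0 0 1 0;0 0 0 1.5 0"}}

```text
time_s: 12.3
position: [398.1, 315.7, 237.3]
eef_rot: [[0.818, 0.575, -0.0], [0.575, -0.818, 0.0], [0.0, -0.0, -1.0]]
ft_force: [-5.5, -2.3, 21.0]
width: -0.2
```

The tag has met its stop: 21 N, tip at about 64 mm. I'll back off and check.

Call:
{"method": "apply_moves", "body": {"increments": "0 0 0 -20 0;0 0 0 -80 0;0 0 0 -120 0;0 0 0 -120 0;0 -60 150 -120 0;0 -60 300 -120 0;0 -60 300 -120 0;0 -60 300 -120 0;0 -60 300 -120 0;0 -60 300 -120 0;0 -60 300 -120 0"}}

```text
time_s: 13.68
position: [521.0, 35.8, 354.8]
eef_rot: [[0.819, 0.574, -0.003], [0.574, -0.819, 0.001], [-0.002, -0.002, -1.0]]
ft_force: [0.0, -0.0, -1.0]
width: -0.0
```

Run:
```python
from h import *
print(env.read_state()['position'])
ts=[];
for i in range(4):
    p,d=optics.read_camera("top");ts.append(d)
d=np.median(ts,0);c=optics.camera_params("top")
K=np.array(c['intrinsics']);R=np.array(c['R']);t=np.array(c['t'])
v,u=np.mgrid[0:480,0:640];P=np.stack([(u-K[0,2])/K[0,0]*d,(v-K[1,2])/K[1,1]*d,d],-1);W=(P-t)@R
for n,x,y in [("Lt",397,315),("Mt",454.2,233.3),("Rt",511.6,151.7),("Lp",455.3,355.9),("Mp",513,274.5),("Rp",570,193)]:
    m=(np.hypot(W[...,0]-x,W[...,1]-y)<9)&(d>0)&(W[...,2]>40)&(W[...,2]<100); print(n,m.sum(),np.median(W[m][:,2]).round(1) if m.sum() else None)
w,_=optics.read_camera("scene")
cv2.imwrite("pics/t3.png",p[:,:,::-1]);cv2.imwrite("pics/s3.png",w[:,:,::-1])
```

```text
[520.95538039  35.82548863 354.83572235]
Lt 49 63.8
Mt 45 75.0
Rt 0 None
Lp 44 69.1
Mp 44 69.2
Rp 46 70.0
```

View pics/t3.png

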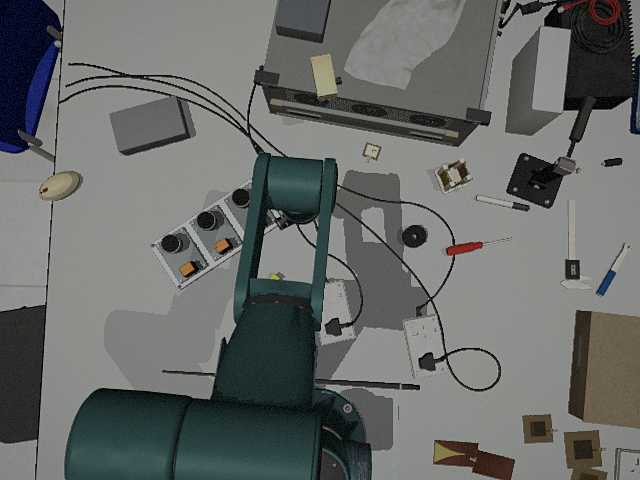

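The top view shows the left tag at (189,269), the middle tag at (222,245) and the pads back at rest. The arm hides the right tag. By depth the left tag top is at 63.8 mm, which is down, and the middle one at 75 mm, which is up. The right tag was never approached.

```bash
python3 -c "
from h import *
print(env.hand_in(), env.read_state()['time_s'])"
```

```text
the job is handed in; nothing more can be done
the job is handed in; nothing more can be done
```

I pressed the three pads left, middle, right with the shut fingertips, then pushed the left tag, the softest mount's, down to its stop. The job is handed in, after about 14 s of the 42 s allowed.

| Pad | Pressed | Force | Stiffness |
|---|---|---|---|
| Left | 7.8 mm | 2.65 N | 0.34 N/mm |
| Middle | 5.4 mm | 8.4 N | 1.55 N/mm |
| Right | 5.7 mm | 4.6 N | 0.80 N/mm |

- **Tag pushed:** at the stop the force rose to 21 N with the fingertips at about 64 mm. After I backed off, camera depth put the top of the left tag at 63.8 mm, where fully down is 64 mm.
- **Other tags and pads:** the middle tag was still up at 75 mm, and all three pads were back at 69–70 mm. In that last picture the arm hid the right tag, so I did not check it; nothing was moved onto it.
- **Disagreements:** the wrist camera placed the tags about 4–5 mm farther away than the top camera. I aimed between the two. The forces have noise of about 0.5 N per reading, so I averaged ten readings for each pad.
- **Things lying around:** the fingers came nowhere near them. Those still in view in the last top picture looked unmoved; the patch board was hidden by the arm.

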